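Set out the bench pots by height in a leaded-glass studio

TASK

Set out the four pale enamelled pots for the day's work: take the nest of three apart and stand all four pots upright on the wooden pot board, one in the middle of each cork disc, in order of height, with the shortest nearest the bench lamp and the tallest farthest from it so that none shades the next. Leave the brown flux bottle standing where it is.

Things in the scene. Friction and masses are not known exactly. Their poses are not given: they have to be found in the camera images.
- pot_short: shortest pot: open round pale (white, grey in shade) enamelled steel pot with straight sides and a dark rim, outer diameter 62 mm, height 46 mm, wall 2.5 mm, floor 3 mm thick, about 80 g; outermost pot of the nest of three at the start, standing on the bench. Origin: centre of its underside, z up along its axis.
- pot_medium: medium pot: same make, outer diameter 52 mm, height 72 mm, wall 2.5 mm, floor 3 mm, about 90 g; at the start it stands inside the short pot (on its floor, about 2.5 mm play all round) and its top 29 mm sticks out. Origin: centre of its underside, z up.
- pot_tall: tall pot: same make, outer diameter 42 mm, height 98 mm, wall 2.5 mm, floor 3 mm, about 95 g; innermost of the nest, it stands inside the medium pot (on its floor, about 2.5 mm play all round) and its top 29 mm sticks out. Origin: centre of its underside, z up.
- pot_tallest: tallest pot: same make, outer diameter 58 mm, height 124 mm, wall 2.5 mm, floor 3 mm, about 130 g; stands empty by itself on the bench. Origin: centre of its underside, z up.
- seat1: cork disc, 72 mm diameter, let in flush in the top of the fixed pot board; first of a straight row of four, 80 mm apart, at the left (+y) end seen from the robot. Origin: middle of the disc on the board's top, 12 mm above the bench; x across the board away from the robot, y along the row from seat4 towards seat1, z up.
- seat2: second cork disc of the row, like seat1, 80 mm from it; same axes. The board they lie in is a plywood plate 110 mm wide across the row, 330 mm long and 12 mm thick, with a 12 mm thick wooden cheek across each end, rising 30 mm above the bench, its inner face 45 mm beyond the middle of the end disc.
- seat3: third cork disc of the row, like seat1, 160 mm from it; same axes.
- seat4: fourth cork disc of the row, like seat1, 240 mm from it, at the right (-y) end; same axes.
- lamp: bench lamp, fixed: round dark base of 120 mm diameter, steel stem rising from the back of the base and bending forward to a conical dark head, 88 mm across, above the base; 0.27 m high. It stands on the bench beyond one end of the pot board, left or right (a paper roll on a wooden holder stands beyond the other end). Origin: centre of the base's underside.
- flux_bottle: brown glass bottle of flux with a paper label and black cap, diameter 46 mm, height 95 mm, 160 g, standing loose among the pots, a solder spool and a box of nails; not to be moved. Origin: centre of its underside, z up.

How it is judged:
By the outcome, as a careful person would: the job done as asked, in the order asked, and still so for the second after the job is handed in, with the robot touching nothing.
It also fails if it takes over 106 s, if anything falls off the work surface, if the arm or the gripper's body presses on something with over 40 N, if the wrist force passes 120 N, or if a joint passes its speed limit or range.

ROBOT

A 6-joint arm with a two-finger parallel gripper is mounted at the origin on the work surface. World frame = base frame: x ahead of the robot, y to its left, z up, the work surface at z = 0. Lengths are in m, angles in rad, forces in N, time in s.
With the tool pointing down it reaches from about 0.4 to 0.925 m from the base axis. Payload 3.4 kg.
Tool frame: the origin (TCP) lies at the very end of the fingers, on their centre line; the grasp point (between the pads) lies 19 mm behind it (manip.pinch_z is the distance from the TCP to the grasp point, in m); z points along the fingers, y is the line along which they close (so a half turn about z gives the same grasp; the last joint's range is limited). The gripper opens to 85 mm and grips with 20 to 120 N. Pads are 22 mm wide; open, the fingers measure 114 mm over their backs; the gripper's body (76 mm by 85 mm) begins 54 mm behind the grasp point. The pads swing forward as they close: fully open they stand 13 mm farther back than shut.
Start: joints at [-1.27, 0.307, 1.506, -0, 1.328, -0.073], TCP at [0.21, -0.535, 0.231] pointing down, gripper open.
Joint ranges: [-3.12, 3.12], [-1.05, 2.28], [0.14, 2.33], [-1.42, 4.57], [0.1, 2.73], [-2.68, 2.68]. Speed limits (rad/s): [2.57, 2.57, 3.14, 3.14, 3.14, 3.14].

INTERFACE

Orientations are given as a 3x3 rotation matrix whose columns are the frame's x, y, z axes.
In Python, from station import manip gives the robot as it stands. The module is installed in compiled form; this text tells all that it offers.
- The arm moves only by the tool play_rows, never from a script. Its arguments are lists of equal length, an entry for each row: "rotation": the turn, a rotation vector about the tool's x, y, z in rad, a list of three; "travel": the shift along the tool's x, y, z in mm, a list of three; "claw": the opening, from -1 (shut) to 1 (fully open). In form: {"rotation": [[wx, wy, wz], ...], "travel": [[x, y, z], ...], "claw": [claw, ...]}. A call has exactly 8 rows; each row is the pose to reach, as a shift and turn from the pose commanded when the call began, along the tool's axes at that moment; what a row does not reach only later rows make up. A row lasts 1/10 s, in which the tool goes at most 50 mm and 8.59 degrees, less where a joint would pass 70% of its speed; a pose out of reach is approached as far as the arm can. A call with a gripper value outside its range is refused whole. The fingers move at their own pace and stop on an object; the grip force is fixed at half the most. Time passes only in rows, so rows that repeat a pose let the fingers close, or fill a call up. It gives the time, the measured TCP pose, the force, the opening and the grip force at its end, in the units of the state.
- manip.sense(): the state, without advancing time (a new reading comes with each control period).
- manip.read_camera(name): name is "side" or "top" or "wrist"; returns a dict with "frame" (384x512x3 uint8, blue, green, red), "range_z" (384x512 float32, m along the optical axis (not along the pixel's ray), 0 where there is no reading), "fovy" (degrees; the focal length in pixels is half the picture's height over the tangent of half this angle, whatever the lens; pixels are square), "cx", "cy" (the principal point, pixels), "world_from_camera" (4x4, takes a point from camera to world coordinates). Camera axes: x right, y up, looking along -z (the intrinsics and any distortion apply to the point x, -y, -z); pixel columns grow to the right and rows downward; lengths in m; the calibration is good to about 2 mm. A picture is of the moment at which its call begins.
- manip.hand_in(): hands the job in; it is judged then, once.
The state is a dict: "t": time; "q": joint angles; "joint_velocities": joint speeds; "joint_efforts": joint torques, N m; "tool_pos": TCP position; "tool_rot": TCP orientation; "wrist_force": force on the tool from outside, world axes, zero at the start; "ft_torque": the same for the moment, N m; "gripper_width": finger opening in m; "grasp_force": force on a finger pad.
Only numpy, scipy, OpenCV 4.12 (cv2) and the standard library are available. Lean on these libraries where they do the work, as an engineer would, in place of code of your own. Each camera call takes 0.05 s, during which the arm holds its last target. There are 200 camera calls.

## Working session

There is one attempt and no reset: what is moved stays moved. The work goes in short steps, Python scripts to look and compute and a tool call to move; the robot and the scene stay as the last step left them, time stands still between calls to the robot, and variables do not carry over. Pictures are saved under pics/ and viewed, at most 14 in all, crops included, and the job is handed in when it is done.

Besides the shell and the picture viewer there is one more tool, called after "Call:" by a JSON object that holds its "name" and its "arguments", one argument or row to a line. play_rows: Moves the arm, as the interface text tells. Its arguments: {"type":"object","properties":{"rotation":{"type":"array"},"travel":{"type":"array"},"claw":{"type":"array"}},"required":["rotation","travel","claw"]}

```bash
mkdir -p pics; cat > h.py <<'E'
from station import manip
import numpy as np, cv2
def snap(n):
    d=manip.read_camera(n); np.savez(f'{n}.npz',**{k:v for k,v in d.items()}); return d
def load(n): return dict(np.load(f'{n}.npz'))
def cloud(d):
    z=d['range_z']; h,w=z.shape; f=h/2/np.tan(np.radians(float(d['fovy']))/2)
    u,v=np.meshgrid(np.arange(w),np.arange(h))
    P=np.stack([(u-d['cx'])/f*z,-(v-d['cy'])/f*z,-z,np.ones_like(z)],-1)
    W=P@d['world_from_camera'].T
    W=W[...,:3]; W[z==0]=np.nan; return W
E
python3 - <<'E'
from h import *
for n in('top','side'):
    d=snap(n); cv2.imwrite(f'pics/{n}0.png',d['frame']); print(n,d.keys(),d['fovy'],d['cx'],d['cy'],np.round(d['world_from_camera'],3))
print(manip.sense(),manip.pinch_z)
E
```

```text
top dict_keys(['frame', 'range_z', 'fovy', 'cx', 'cy', 'world_from_camera']) 48.26359168929049 239.35052344143523 190.037757579408 [[-0.02   0.996 -0.084  0.441]
 [-1.    -0.021 -0.013  0.005]
 [-0.015  0.084  0.996  1.408]
 [ 0.     0.     0.     1.   ]]
side dict_keys(['frame', 'range_z', 'fovy', 'cx', 'cy', 'world_from_camera']) 52.23027214386666 253.67290615799774 188.4399054327021 [[-0.742  0.386 -0.547 -0.061]
 [-0.67  -0.408  0.621  0.69 ]
 [ 0.017  0.827  0.561  0.679]
 [ 0.     0.     0.     1.   ]]
{'t': 0.1, 'q': array([-1.27050457e+00,  3.07499102e-01,  1.50753496e+00,  2.48696107e-05,
        1.32839585e+00, -7.34977137e-02]), 'joint_velocities': array([ 2.03061129e-03, -1.13402566e-03, -3.46708361e-03, -5.51939547e-06,
       -3.69072965e-04,  1.21718769e-03]), 'joint_efforts': array([-5.02172534e-04, -4.58531249e+01, -2.52608281e+01, -2.21612663e-04,
        5.65374517e-03, -1.46989390e-05]), 'tool_pos': array([ 0.20976196, -0.53470849,  0.23047557]), 'tool_rot': array([[ 9.30952552e-01,  3.65139801e-01, -5.20396451e-04],
       [ 3.65140138e-01, -9.30950898e-01,  1.76218143e-03],
       [ 1.58979032e-04, -1.83052493e-03, -9.99998312e-01]]), 'wrist_force': array([ 0.12690346, -0.75043442,  0.74012264]), 'ft_torque': array([ 0.02393125, -0.01772173,  0.04329594]), 'grasp_force': 0.0, 'gripper_width': 0.08532210111451612} 0.0187
```

View pics/top0.png

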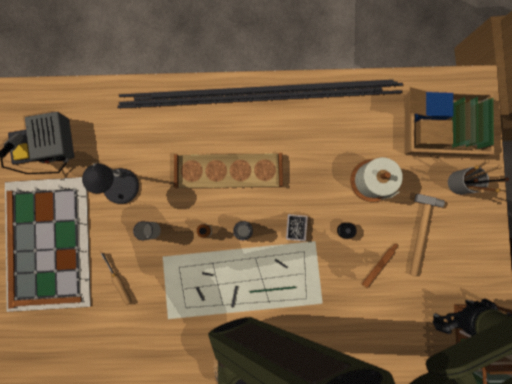

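View pics/side0.png

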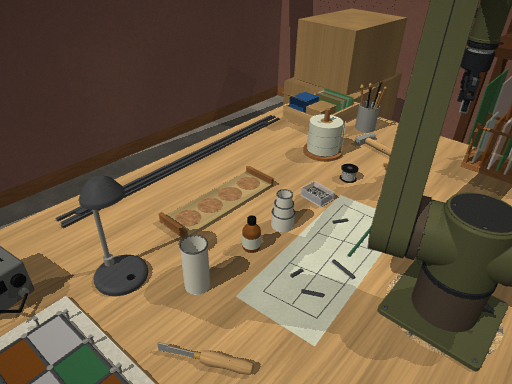

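Top view: tallest pot at ~(148,230), bottle (204,230), nest (243,230), nail box (297,228), discs (190..265,170). The lamp is at left (+y), so the order is short on seat1 through tallest on seat4.

```bash
python3 - <<'E'
from h import *
from scipy.optimize import least_squares
T=load('top'); S=load('side'); WT=cloud(T); WS=cloud(S)
# cork discs by colour in top
f=T['frame'].astype(int); crop=T['frame'][120:280,100:330]
cv2.imwrite('pics/crop.png',cv2.resize(crop,None,fx=3.4,fy=3.4,interpolation=cv2.INTER_CUBIC))
for u,v in[(190,171),(215,171),(240,170),(265,170),(148,230),(204,230),(243,230),(297,228),(346,230),(122,185),(97,178)]: print(u,v,WT[v,u].round(4))
def circ(W,x0,y0,R,zlo,zhi,r):
    m=(np.hypot(W[...,0]-x0,W[...,1]-y0)<R)&(W[...,2]>zlo)&(W[...,2]<zhi); p=W[m]
    if len(p)<8: return len(p)
    g=lambda c:np.hypot(p[:,0]-c[0],p[:,1]-c[1])-r
    s=least_squares(g,[x0,y0],loss='soft_l1',f_scale=.001); return len(p),s.x.round(4),np.abs(s.fun).mean().round(4),p[:,2].max().round(4)
for nm,(u,v) in dict(tallest=(148,230),bottle=(204,230),nest=(243,230)).items():
    x,y=WT[v,u,:2]; print(nm,x,y)
    if nm=='nest':
        L=[(.005,.042,.031),(.05,.07,.026),(.08,.1,.021),(.098,.112,.0198)]
    elif nm=='tallest': L=[(.01,.06,.029),(.06,.115,.029),(.118,.13,.0278)]
    else: L=[(.01,.06,.023)]
    for zl,zh,r in L:
        for n,W in(('top',WT),('side',WS)): print(n,zl,zh,circ(W,x,y,.06,zl,zh,r))
E
```

```text
190 171 [0.6256 0.184  0.0088]
215 171 [0.6228 0.101  0.0168]
240 170 [0.6255 0.0193 0.0076]
265 170 [ 0.6231 -0.0627  0.0119]
148 230 [0.4349 0.3238 0.0061]
204 230 [0.4319 0.1318 0.0972]
243 230 [0.4287 0.0135 0.0105]
297 228 [ 0.4317 -0.1603  0.0213]
346 230 [ 0.4224 -0.3127  0.0402]
122 185 [0.5832 0.4059 0.0186]
97 178 [0.578  0.4014 0.2679]
tallest 0.43489399952730207 0.32379299771613634
top 0.01 0.06 (116, array([0.4332, 0.3116]), np.float64(0.0016), np.float64(0.0597))
side 0.01 0.06 (420, array([0.4359, 0.3138]), np.float64(0.0007), np.float64(0.06))
top 0.06 0.115 (142, array([0.4335, 0.3115]), np.float64(0.0015), np.float64(0.115))
side 0.06 0.115 (776, array([0.4352, 0.3143]), np.float64(0.0013), np.float64(0.115))
top 0.118 0.13 (73, array([0.4333, 0.3127]), np.float64(0.0009), np.float64(0.1291))
side 0.118 0.13 (170, array([0.4346, 0.3148]), np.float64(0.0009), np.float64(0.126))
bottle 0.4318648143385235 0.13184118826734903
top 0.01 0.06 (42, array([0.4288, 0.1384]), np.float64(0.0019), np.float64(0.0596))
side 0.01 0.06 (303, array([0.4308, 0.1388]), np.float64(0.001), np.float64(0.06))
nest 0.42869905102946915 0.013521455315060205
top 0.005 0.042 (159, array([0.45  , 0.0082]), np.float64(0.0123), np.float64(0.0417))
side 0.005 0.042 (252, array([0.429 , 0.0152]), np.float64(0.0011), np.float64(0.0419))
top 0.05 0.07 (18, array([0.4294, 0.0106]), np.float64(0.0025), np.float64(0.07))
side 0.05 0.07 (118, array([0.4291, 0.0146]), np.float64(0.001), np.float64(0.0698))
top 0.08 0.1 6
side 0.08 0.1 (172, array([0.4285, 0.0159]), np.float64(0.0015), np.float64(0.0998))
top 0.098 0.112 (48, array([0.4269, 0.0142]), np.float64(0.0009), np.float64(0.1109))
side 0.098 0.112 (70, array([0.4276, 0.0162]), np.float64(0.0011), np.float64(0.1052))
```

View pics/crop.png

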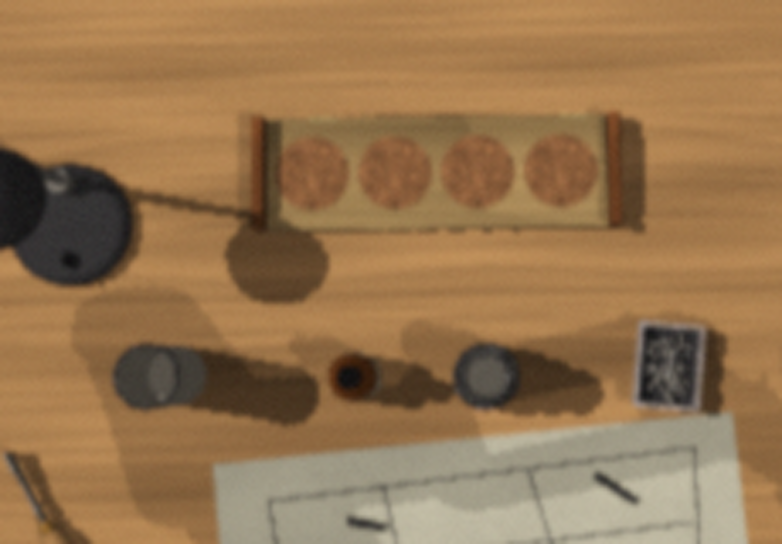

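```bash
cat >> h.py <<'E'
def ray(d,u,v,z):
    f=384/2/np.tan(np.radians(float(d['fovy']))/2); M=d['world_from_camera']
    r=M[:3,:3]@np.array([(u-d['cx'])/f,-(v-d['cy'])/f,-1]); return M[:3,3]+r*(z-M[2,3])/r[2]
from scipy.spatial.transform import Rotation as Rn
RT=np.array([[0,1,0],[1,0,0],[0,0,-1.]])
def go(p):
    s=manip.sense(); R=s['tool_rot']
    print('rot',Rn.from_matrix(R.T@RT).as_rotvec().round(3),'travel',(R.T@(np.array(p)-s['tool_pos'])*1000).round(1),'t',s['t'])
def cork(d,lo=100,hi=2000):
    f=cv2.cvtColor(d['frame'],cv2.COLOR_BGR2LAB).astype(int); W=cloud(d)
    m=((f[...,1]>143)&(abs(W[...,0]-.625)<.07)&(W[...,1]>-.12)&(W[...,1]<.23)).astype(np.uint8)
    m=cv2.morphologyEx(m,cv2.MORPH_OPEN,np.ones((3,3)))
    n,l,st,c=cv2.connectedComponentsWithStats(m)
    for i in range(1,n):
        if st[i,4]>lo: print(st[i],c[i].round(1),ray(d,*c[i],.012).round(4))
E
python3 - <<'E'
from h import *
for n in('top','side'): print(n);cork(load(n))
T=load('top')
for u,v in[(314,171),(394,171),(477,171),(561,170)]: print(ray(T,100+u/3.4,120+v/3.4,.012).round(4))
for n in('top','side'):
    W=cloud(load(n)); 
    for x,y in[(.5,.08),(.5,-.1),(.52,.2)]:
        m=np.hypot(W[...,0]-x,W[...,1]-y)<.02; print(n,np.median(W[m][:,2]).round(4))
go([.434,.313,.25])
E
```

```text
top
side
[0.6274 0.1758 0.012 ]
[0.6257 0.0984 0.012 ]
[0.6239 0.0183 0.012 ]
[ 0.6231 -0.0627  0.012 ]
top -0.0005
top 0.0004
top 0.0003
side -0.0012
side -0.0018
side -0.0013
rot [-2.000e-03 -1.000e-03 -1.197e+00] travel [ 518.3 -707.3  -18.1] t 0.1
```

```bash
python3 - <<'E'
from h import *
go([.5,0,.30])
E
```

```text
rot [-2.000e-03 -1.000e-03 -1.197e+00] travel [ 465.5 -391.9  -68.7] t 0.1
```

Call:
{"name": "play_rows", "arguments": {
  "rotation": [
    [0, 0, -0.15],
    [0, 0, -0.3],
    [0, 0, -0.45],
    [0, 0, -0.6],
    [0, 0, -0.75],
    [0, 0, -0.9],
    [0, 0, -1.05],
    [-0.002, -0.001, -1.197]
  ],
  "travel": [
    [38, -32, -20],
    [76, -64, -40],
    [114, -96, -60],
    [152, -128, -69],
    [190, -160, -69],
    [228, -192, -69],
    [266, -224, -69],
    [304, -256, -69]
  ],
  "claw": [1, 1, 1, 1, 1, 1, 1, 1]
}}

```text
t: 0.9
tool_pos: [0.3952, -0.1924, 0.3002]
tool_rot: [[-0.006, 1.0, 0.001], [1.0, 0.006, -0.002], [-0.002, 0.001, -1.0]]
wrist_force: [1.5, -1.8, -0.6]
gripper_width: 0.0853
grasp_force: 0.0
```

```bash
python3 - <<'E'
from h import *
go([.50,.06,.30]); print(manip.sense()['q'].round(3))
E
```

```text
rot [0.001 0.002 0.006] travel [ 2.518e+02  1.062e+02 -1.000e-01] t 0.9
[-5.480e-01  6.100e-02  1.649e+00 -1.000e-03  1.429e+00 -5.540e-01]
```

Call:
{"name": "play_rows", "arguments": {
  "rotation": [
    [0, 0, 0.006],
    [0, 0, 0.006],
    [0, 0, 0.006],
    [0, 0, 0.006],
    [0, 0, 0.006],
    [0.001, 0.002, 0.006],
    [0.001, 0.002, 0.006],
    [0.001, 0.002, 0.006]
  ],
  "travel": [
    [42, 18, 0],
    [84, 35, 0],
    [126, 53, 0],
    [168, 71, 0],
    [210, 89, 0],
    [252, 106, 0],
    [252, 106, 0],
    [252, 106, 0]
  ],
  "claw": [1, 1, 1, 1, 1, 1, 1, 1]
}}

```text
t: 1.7
tool_pos: [0.5006, 0.0586, 0.2992]
tool_rot: [[0.003, 1.0, -0.002], [1.0, -0.003, -0.0], [-0.0, -0.002, -1.0]]
wrist_force: [-0.4, -0.5, 0.8]
gripper_width: 0.0857
grasp_force: 0.0
```

```bash
python3 - <<'E'
from h import *
d=snap('wrist'); cv2.imwrite('pics/w1.png',d['frame']); print(d['fovy'],d['world_from_camera'].round(3))
go([.434,.313,.30])
E
```

```text
66.12035051950186 [[ 1.     0.002  0.003  0.502]
 [-0.003  0.946  0.325  0.141]
 [-0.002 -0.325  0.946  0.442]
 [ 0.     0.     0.     1.   ]]
rot [-0.002  0.001 -0.005] travel [255.1 -67.6  -0.7] t 1.75
```

View pics/w1.png

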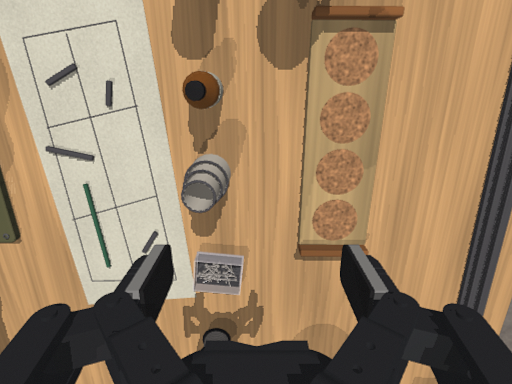

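Wrist view: discs at about (351,57), (345,117), (339,171), (334,219); nest near (205,185); bottle at (202,90).

```bash
python3 - <<'E'
from h import *
from scipy.optimize import least_squares
d=load('wrist'); W=cloud(d)
for u,v in[(351,56.5),(345,117.5),(339.5,171.5),(334,219)]: print(ray(d,u,v,.012).round(4), W[int(v),int(u)].round(4))
for nm,x0,y0,L in(('nest',.429,.0145,[(.01,.042,.031),(.05,.07,.026),(.078,.096,.021),(.1,.112,.0198)]),('bottle',.43,.138,[(.01,.06,.023)])):
  for zl,zh,r in L:
    m=(np.hypot(W[...,0]-x0,W[...,1]-y0)<.05)&(W[...,2]>zl)&(W[...,2]<zh); p=W[m]
    s=least_squares(lambda c:np.hypot(p[:,0]-c[0],p[:,1]-c[1])-r,[x0,y0],loss='soft_l1',f_scale=.001)
    print(nm,zl,len(p),s.x.round(4),np.abs(s.fun).mean().round(4))
m=np.hypot(W[...,0]-.5,W[...,1]-.1)<.02; print('bench',np.median(W[m][:,2]))
E
```

```text
[0.6282 0.1762 0.012 ] [0.628  0.1767 0.0124]
[0.6278 0.0963 0.012 ] [0.6277 0.097  0.0121]
[0.627  0.0163 0.012 ] [0.6266 0.0167 0.0108]
[ 0.6253 -0.0628  0.012 ] [ 0.6251 -0.0624  0.0127]
nest 0.01 416 [0.4303 0.0112] 0.0048
nest 0.05 341 [0.4357 0.0136] 0.0041
nest 0.078 329 [0.431  0.0127] 0.0015
nest 0.1 304 [0.4304 0.0118] 0.0008
bottle 0.01 239 [0.432  0.1346] 0.0006
bench 7.545659360341794e-05
```

Call:
{"name": "play_rows", "arguments": {
  "rotation": [
    [0, 0, 0],
    [0, 0, 0],
    [0, 0, 0],
    [0, 0, 0],
    [0, 0, 0],
    [-0.002, 0.001, -0.005],
    [-0.002, 0.001, -0.005],
    [-0.002, 0.001, -0.005]
  ],
  "travel": [
    [42, -11, 0],
    [85, -22, 0],
    [128, -34, 0],
    [170, -45, 0],
    [212, -56, 0],
    [255, -67, 0],
    [255, -67, 20],
    [255, -67, 45]
  ],
  "claw": [1, 1, 1, 1, 1, 1, 1, 1]
}}

```text
t: 2.55
tool_pos: [0.4362, 0.3132, 0.2558]
tool_rot: [[0.0, 1.0, 0.005], [1.0, -0.0, 0.002], [0.002, 0.005, -1.0]]
wrist_force: [0.1, -0.2, 0.0]
gripper_width: 0.0856
grasp_force: 0.0
```

```bash
python3 - <<'E'
from h import *
d=snap('wrist'); cv2.imwrite('pics/w2.png',d['frame'])
from scipy.optimize import least_squares
W=cloud(d); x0,y0=.434,.313
for zl,zh,r in[(.01,.06,.029),(.06,.115,.029),(.119,.13,.0278)]:
    m=(np.hypot(W[...,0]-x0,W[...,1]-y0)<.04)&(W[...,2]>zl)&(W[...,2]<zh); p=W[m]
    if len(p)<8: continue
    s=least_squares(lambda c:np.hypot(p[:,0]-c[0],p[:,1]-c[1])-r,[x0,y0],loss='soft_l1',f_scale=.001)
    print(zl,len(p),s.x.round(4),np.abs(s.fun).mean().round(4))
go([.434,.313,.09])
E
```

```text
0.01 750 [0.4369 0.3126] 0.0013
0.06 1319 [0.4369 0.3127] 0.0014
0.119 670 [0.4369 0.3109] 0.0009
rot [-0.003  0.003 -0.002] travel [  2.6   1.  160.6] t 2.6
```

Call:
{"name": "play_rows", "arguments": {
  "rotation": [
    [-0.003, 0.003, -0.002],
    [-0.003, 0.003, -0.002],
    [-0.003, 0.003, -0.002],
    [-0.003, 0.003, -0.002],
    [-0.003, 0.003, -0.002],
    [-0.003, 0.003, -0.002],
    [-0.003, 0.003, -0.002],
    [-0.003, 0.003, -0.002]
  ],
  "travel": [
    [1.6, 3.5, 30],
    [1.6, 3.5, 60],
    [1.6, 3.5, 90],
    [1.6, 3.5, 120],
    [1.6, 3.5, 145],
    [1.6, 3.5, 170],
    [1.6, 3.5, 170],
    [1.6, 3.5, 170]
  ],
  "claw": [1, 1, 1, 1, 1, 1, 1, 1]
}}

```text
t: 3.4
tool_pos: [0.4398, 0.3137, 0.0854]
tool_rot: [[0.001, 1.0, 0.004], [1.0, -0.001, 0.004], [0.004, 0.004, -1.0]]
wrist_force: [0.4, -0.3, 0.5]
gripper_width: 0.0855
grasp_force: 0.0
```

Call:
{"name": "play_rows", "arguments": {
  "rotation": [
    [0, 0, 0],
    [0, 0, 0],
    [0, 0, 0],
    [0, 0, 0],
    [0, 0, 0],
    [0, 0, 0],
    [0, 0, 0],
    [0, 0, 0]
  ],
  "travel": [
    [0, 0, 0],
    [0, 0, 0],
    [0, 0, 0],
    [0, 0, 0],
    [0, 0, 0],
    [0, 0, 0],
    [0, 0, 0],
    [0, 0, 0]
  ],
  "claw": [0.5, 0.2, 0, -0.3, -0.5, -0.8, -1, -1]
}}

```text
t: 4.2
tool_pos: [0.4399, 0.3155, 0.0872]
tool_rot: [[-0.001, 1.0, 0.007], [1.0, 0.001, 0.006], [0.006, 0.007, -1.0]]
wrist_force: [-1.4, -0.8, 7.0]
gripper_width: 0.0576
grasp_force: 62.2
```

```bash
python3 - <<'E'
from h import *
print({k:np.round(v,3) for k,v in manip.sense().items()})
go([.437,.312,.22]); go([.625,-.063,.22])
E
```

```text
{'t': np.float64(4.2), 'q': array([5.43e-01, 4.08e-01, 1.77e+00, 1.00e-03, 9.54e-01, 5.41e-01]), 'joint_velocities': array([-0.001,  0.   ,  0.   , -0.   ,  0.001, -0.001]), 'joint_efforts': array([-3.8600e-01, -4.2272e+01, -1.8119e+01, -1.5400e-01, -7.1100e-01,
       -1.8000e-02]), 'tool_pos': array([0.44 , 0.316, 0.087]), 'tool_rot': array([[-0.001,  1.   ,  0.007],
       [ 1.   ,  0.001,  0.006],
       [ 0.006,  0.007, -1.   ]]), 'wrist_force': array([-1.438, -0.817,  7.012]), 'ft_torque': array([-0.168,  0.287, -0.026]), 'grasp_force': np.float64(62.237), 'gripper_width': np.float64(0.058)}
rot [ 0.007 -0.006  0.001] travel [  -2.8   -1.9 -132.9] t 4.2
rot [ 0.007 -0.006  0.001] travel [-378.   185.6 -133.7] t 4.2
```

Call:
{"name": "play_rows", "arguments": {
  "rotation": [
    [0, 0, 0],
    [0, 0, 0],
    [0, 0, 0],
    [0, 0, 0],
    [0, 0, 0],
    [0, 0, 0],
    [0, 0, 0],
    [0, 0, 0]
  ],
  "travel": [
    [0, 0, -25],
    [0, 0, -60],
    [0, 0, -100],
    [0, 0, -135],
    [-30, 15, -135],
    [-70, 35, -135],
    [-112, 55, -135],
    [-154, 75, -135]
  ],
  "claw": [-1, -1, -1, -1, -1, -1, -1, -1]
}}

```text
t: 5.0
tool_pos: [0.5143, 0.1593, 0.2211]
tool_rot: [[-0.002, 1.0, 0.007], [1.0, 0.002, 0.005], [0.005, 0.007, -1.0]]
wrist_force: [0.1, 0.0, -0.9]
gripper_width: 0.0572
grasp_force: 64.3
```

Call:
{"name": "play_rows", "arguments": {
  "rotation": [
    [0, 0, 0],
    [0, 0, 0],
    [0, 0, 0],
    [0, 0, 0],
    [0, 0, 0],
    [0, 0, 0],
    [0, 0, 0],
    [0, 0, 0]
  ],
  "travel": [
    [-42, 20, 0],
    [-84, 41, 0],
    [-126, 62, 0],
    [-168, 83, 0],
    [-200, 100, 0],
    [-224, 110, 0],
    [-224, 110, 0],
    [-224, 110, 0]
  ],
  "claw": [-1, -1, -1, -1, -1, -1, -1, -1]
}}

```text
t: 5.8
tool_pos: [0.6238, -0.0638, 0.2197]
tool_rot: [[0.0, 1.0, 0.005], [1.0, -0.0, 0.005], [0.005, 0.005, -1.0]]
wrist_force: [-0.8, -0.1, -1.2]
gripper_width: 0.0571
grasp_force: 64.2
```

```bash
python3 - <<'E'
from h import *
d=snap('wrist'); s=snap('side'); cv2.imwrite('pics/w3.png',np.hstack([d['frame'],s['frame']])[:, :][::1])
cv2.imwrite('pics/w3.png',cv2.resize(cv2.imread('pics/w3.png'),(800,300),interpolation=cv2.INTER_AREA))
go([.625,-.063,.1]); print(manip.sense()['tool_pos'],manip.sense()['gripper_width'])
E
```

```text
rot [ 0.005 -0.005  0.002] travel [ -1.1   1.1 119.7] t 5.9
[ 0.62337097 -0.06251022  0.21971473] 0.05682862831635745
```

View pics/w3.png

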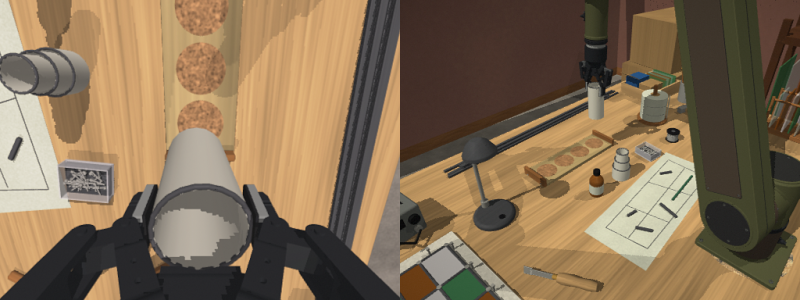

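The pot is held upright between the fingers above seat4. I'll check its axis in the wrist depth data before lowering it.

```bash
cat >> h.py <<'E'
from scipy.optimize import least_squares
def fit(d,x0,y0,r,zl,zh,R=.045):
    W=cloud(d); m=(np.hypot(W[...,0]-x0,W[...,1]-y0)<R)&(W[...,2]>zl)&(W[...,2]<zh); p=W[m]
    if len(p)<10: print(zl,'few',len(p)); return
    s=least_squares(lambda c:np.hypot(p[:,0]-c[0],p[:,1]-c[1])-r,[x0,y0],loss='soft_l1',f_scale=.001)
    print(zl,zh,len(p),s.x.round(4),np.abs(s.fun).mean().round(4),'z',p[:,2].min().round(4),p[:,2].max().round(4))
E
python3 - <<'E'
from h import *
d=load('wrist')
for a,b in((.12,.15),(.15,.18),(.18,.21)): fit(d,.624,-.063,.029,a,b,.034)
E
```

```text
0.12 0.15 295 [ 0.6211 -0.0692] 0.0002 z 0.1331 0.15
0.15 0.18 1153 [ 0.6219 -0.0685] 0.0011 z 0.15 0.18
0.18 0.21 3073 [ 0.623  -0.0666] 0.0014 z 0.18 0.21
```

Call:
{"name": "play_rows", "arguments": {
  "rotation": [
    [0, 0, 0],
    [0, 0, 0],
    [0, 0, 0],
    [0, 0, 0],
    [0, 0, 0],
    [0, 0, 0],
    [0, 0, 0],
    [0, 0, 0]
  ],
  "travel": [
    [4.5, 5, 25],
    [4.5, 5, 50],
    [4.5, 5, 75],
    [4.5, 5, 95],
    [4.5, 5, 108],
    [4.5, 5, 113],
    [4.5, 5, 118],
    [4.5, 5, 118]
  ],
  "claw": [-1, -1, -1, -1, -1, -1, -1, -1]
}}

```text
t: 6.7
tool_pos: [0.6298, -0.0582, 0.1017]
tool_rot: [[-0.001, 1.0, 0.006], [1.0, 0.001, 0.004], [0.004, 0.006, -1.0]]
wrist_force: [0.0, -1.0, -0.9]
gripper_width: 0.0573
grasp_force: 64.3
```

```bash
python3 - <<'E'
from h import *
d=snap('wrist'); s=manip.sense(); print(s['tool_pos'].round(4),s['wrist_force'].round(1),s['tool_rot'].round(3))
for a,b in((.02,.05),(.05,.09),(.09,.125)): fit(d,.625,-.063,.029,a,b,.036)
E
```

```text
[ 0.6301 -0.0584  0.1021] [ 0.1 -0.3 -0.5] [[-0.001  1.     0.006]
 [ 1.     0.001  0.004]
 [ 0.004  0.006 -1.   ]]
0.02 0.05 705 [ 0.6275 -0.0636] 0.0004 z 0.02 0.05
0.05 0.09 3480 [ 0.6288 -0.0612] 0.0014 z 0.05 0.09
0.09 0.125 7503 [ 0.6297 -0.0607] 0.0016 z 0.09 0.125
```

Call:
{"name": "play_rows", "arguments": {
  "rotation": [
    [0, 0, 0],
    [0, 0, 0],
    [0, 0, 0],
    [0, 0, 0],
    [0, 0, 0],
    [0, 0, 0],
    [0, 0, 0],
    [0, 0, 0]
  ],
  "travel": [
    [0, -1, 1],
    [0, -1, 2],
    [0, -1, 2.5],
    [0, -1, 2.5],
    [0, -1, 2.5],
    [0, -1, 2.5],
    [0, -1, 2.5],
    [0, -1, 2.5]
  ],
  "claw": [-1, -1, -1, -1, -0.7, 0, 0.6, 1]
}}

```text
t: 7.55
tool_pos: [0.6287, -0.0585, 0.0988]
tool_rot: [[-0.001, 1.0, 0.005], [1.0, 0.001, 0.004], [0.004, 0.005, -1.0]]
wrist_force: [0.3, 0.2, 0.4]
gripper_width: 0.0805
grasp_force: 0.0
```

Call:
{"name": "play_rows", "arguments": {
  "rotation": [
    [0, 0, 0],
    [0, 0, 0],
    [0, 0, 0],
    [0, 0, 0],
    [0, 0, 0],
    [0, 0, 0],
    [0, 0, 0],
    [0, 0, 0]
  ],
  "travel": [
    [0, 0, 0],
    [0, 0, 0],
    [0, 0, -20],
    [0, 0, -50],
    [0, 0, -80],
    [0, 0, -110],
    [0, 0, -140],
    [0, 0, -140]
  ],
  "claw": [1, 1, 1, 1, 1, 1, 1, 1]
}}

```text
t: 8.35
tool_pos: [0.6309, -0.0595, 0.2442]
tool_rot: [[-0.001, 1.0, 0.015], [1.0, 0.001, 0.003], [0.003, 0.015, -1.0]]
wrist_force: [0.3, 0.5, -0.2]
gripper_width: 0.0853
grasp_force: 0.0
```

```bash
python3 - <<'E'
from h import *
d=snap('wrist')
for a,b in((.02,.05),(.05,.09),(.09,.125)): fit(d,.625,-.063,.029,a,b,.036)
go([.43,.0125,.24]); print(manip.sense()['tool_pos'])
E
```

```text
0.02 0.05 476 [ 0.6256 -0.0615] 0.0013 z 0.02 0.05
0.05 0.09 901 [ 0.6256 -0.0614] 0.0013 z 0.05 0.09
0.09 0.125 1142 [ 0.6256 -0.0614] 0.0014 z 0.09 0.125
rot [ 0.011 -0.003  0.001] travel [  72.  -199.5   -0.2] t 8.4
[ 0.62958079 -0.05931994  0.24171457]
```

Call:
{"name": "play_rows", "arguments": {
  "rotation": [
    [0.002, -0.001, 0],
    [0.004, -0.002, 0],
    [0.006, -0.003, 0],
    [0.011, -0.003, 0.001],
    [0.011, -0.003, 0.001],
    [0.011, -0.003, 0.001],
    [0.011, -0.003, 0.001],
    [0.011, -0.003, 0.001]
  ],
  "travel": [
    [14, -40, 0],
    [29, -80, 0],
    [43, -120, 0],
    [58, -160, 0],
    [72, -199, 0],
    [72, -199, 0],
    [72, -199, 0],
    [72, -199, 0]
  ],
  "claw": [1, 1, 1, 1, 1, 1, 1, 1]
}}

```text
t: 9.2
tool_pos: [0.4297, 0.0125, 0.2379]
tool_rot: [[0.0, 1.0, -0.005], [1.0, -0.0, 0.001], [0.001, -0.005, -1.0]]
wrist_force: [0.5, -0.4, -0.0]
gripper_width: 0.0855
grasp_force: 0.0
```

```bash
python3 - <<'E'
from h import *
d=snap('wrist'); cv2.imwrite('pics/w4.png',d['frame'])
for a,b,r in((.01,.042,.031),(.05,.07,.026),(.08,.096,.021),(.1,.112,.0198)): fit(d,.43,.013,r,a,b,.04)
go([.43,.0125,.075]); print(manip.sense()['tool_pos'])
E
```

```text
0.01 0.042 480 [0.4213 0.0204] 0.0064 z 0.0101 0.042
0.05 0.07 384 [0.4249 0.0163] 0.0046 z 0.05 0.0698
0.08 0.096 311 [0.4301 0.0135] 0.0014 z 0.0801 0.096
0.1 0.112 448 [0.43   0.0118] 0.0008 z 0.1 0.107
rot [-0.006 -0.001 -0.   ] travel [-1.00e-01  8.00e-01  1.63e+02] t 9.25
[0.43006245 0.0124611  0.23796609]
```

View pics/w4.png

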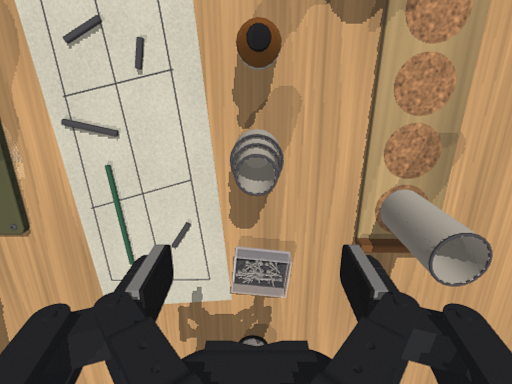

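Nest at ~(257,165), centred between the fingers.

Call:
{"name": "play_rows", "arguments": {
  "rotation": [
    [-0.006, 0, 0],
    [-0.006, 0, 0],
    [-0.006, 0, 0],
    [-0.006, 0, 0],
    [-0.006, 0, 0],
    [-0.006, 0, 0],
    [-0.006, 0, 0],
    [-0.006, 0, 0]
  ],
  "travel": [
    [0, 0.8, 30],
    [0, 0.8, 60],
    [0, 0.8, 90],
    [0, 0.8, 115],
    [0, 0.8, 140],
    [0, 0.8, 155],
    [0, 0.8, 160],
    [0, 0.8, 160]
  ],
  "claw": [1, 1, 1, 1, 1, 1, 1, 1]
}}

```text
t: 10.05
tool_pos: [0.4292, 0.0126, 0.0773]
tool_rot: [[0.0, 1.0, -0.002], [1.0, -0.0, 0.001], [0.001, -0.002, -1.0]]
wrist_force: [0.2, -0.5, 0.2]
gripper_width: 0.0854
grasp_force: 0.0
```

Call:
{"name": "play_rows", "arguments": {
  "rotation": [
    [0, 0, 0],
    [0, 0, 0],
    [0, 0, 0],
    [0, 0, 0],
    [0, 0, 0],
    [0, 0, 0],
    [0, 0, 0],
    [0, 0, 0]
  ],
  "travel": [
    [0, 0, 0],
    [0, 0, 0],
    [0, 0, 0],
    [0, 0, 0],
    [0, 0, 0],
    [0, 0, 0],
    [0, 0, 0],
    [0, 0, 0]
  ],
  "claw": [0.5, 0.3, 0.1, -0.1, -0.3, -0.8, -1, -1]
}}

```text
t: 10.85
tool_pos: [0.4292, 0.0129, 0.0793]
tool_rot: [[-0.0, 1.0, 0.002], [1.0, 0.0, 0.001], [0.001, 0.002, -1.0]]
wrist_force: [-0.9, -0.2, 6.2]
gripper_width: 0.0398
grasp_force: 59.9
```

```bash
python3 - <<'E'
from h import *
s=manip.sense();print({k:np.round(v,3) for k,v in s.items() if k[0] in 'twg'})
E
```

```text
{'t': np.float64(10.85), 'tool_pos': array([0.429, 0.013, 0.079]), 'tool_rot': array([[-0.   ,  1.   ,  0.002],
       [ 1.   ,  0.   ,  0.001],
       [ 0.001,  0.002, -1.   ]]), 'wrist_force': array([-0.944, -0.229,  6.245]), 'grasp_force': np.float64(59.852), 'gripper_width': np.float64(0.04)}
```

Call:
{"name": "play_rows", "arguments": {
  "rotation": [
    [0, 0, 0],
    [0, 0, 0],
    [0, 0, 0],
    [0, 0, 0],
    [0, 0, 0],
    [0, 0, 0],
    [0, 0, 0],
    [0, 0, 0]
  ],
  "travel": [
    [0, 0, -8],
    [0, 0, -20],
    [0, 0, -40],
    [0, 0, -60],
    [0, 0, -80],
    [0, 0, -100],
    [0, 0, -120],
    [0, 0, -130]
  ],
  "claw": [-1, -1, -1, -1, -1, -1, -1, -1]
}}

```text
t: 11.65
tool_pos: [0.4295, 0.0128, 0.2104]
tool_rot: [[-0.0, 1.0, 0.004], [1.0, 0.0, 0.001], [0.001, 0.004, -1.0]]
wrist_force: [0.4, -0.4, -2.0]
gripper_width: 0.0398
grasp_force: 60.6
```

```bash
python3 - <<'E'
from h import *
d=snap('wrist'); s=snap('side'); cv2.imwrite('pics/w5.png',cv2.resize(np.hstack([d['frame'],s['frame']]),(800,300),interpolation=cv2.INTER_AREA))
for a,b in((.13,.16),(.16,.2)): fit(d,.43,.0125,.021,a,b,.026)
go([.626,.017,.21]); print(manip.sense()['tool_pos'],manip.sense()['wrist_force'])
E
```

```text
0.13 0.16 430 [0.4304 0.0108] 0.0002 z 0.1371 0.16
0.16 0.2 2256 [0.4306 0.0123] 0.0014 z 0.1602 0.2
rot [ 0.004 -0.001  0.   ] travel [  4.2 196.3   0.6] t 11.75
[0.42969031 0.01274966 0.20980781] [-0.14687918  0.18089011 -0.27239511]
```

View pics/w5.png

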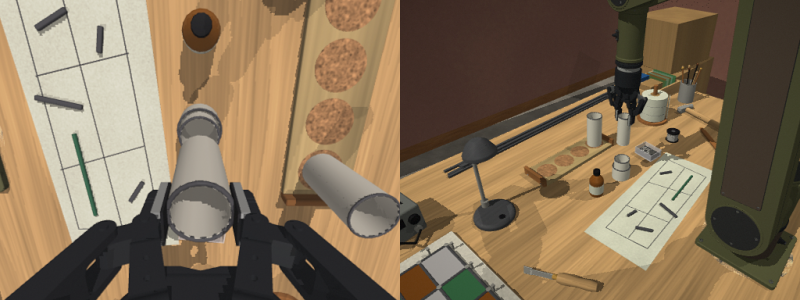

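Call:
{"name": "play_rows", "arguments": {
  "rotation": [
    [0, 0, 0],
    [0, 0, 0],
    [0, 0, 0],
    [0, 0, 0],
    [0.002, 0, 0],
    [0.004, -0.001, 0],
    [0.004, -0.001, 0],
    [0.004, -0.001, 0]
  ],
  "travel": [
    [1, 30, 0],
    [2, 70, 0],
    [4, 115, 0],
    [5, 160, 0],
    [6, 185, 0],
    [6, 196, 5],
    [6, 196, 30],
    [6, 196, 60]
  ],
  "claw": [-1, -1, -1, -1, -1, -1, -1, -1]
}}

```text
t: 12.55
tool_pos: [0.6244, 0.0188, 0.1473]
tool_rot: [[-0.0, 1.0, -0.004], [1.0, 0.0, 0.0], [0.0, -0.004, -1.0]]
wrist_force: [-0.0, 0.7, -0.6]
gripper_width: 0.0396
grasp_force: 60.8
```

```bash
python3 - <<'E'
from h import *
d=snap('wrist'); print(manip.sense()['tool_pos'])
for a,b in((.075,.1),(.1,.14)): fit(d,.626,.017,.021,a,b,.026)
go([.6255,.019,.087])
E
```

```text
[0.61978066 0.01895396 0.14107992]
0.075 0.1 500 [0.625  0.0168] 0.0002 z 0.0751 0.1
0.1 0.14 2512 [0.6254 0.0186] 0.0015 z 0.1 0.14
rot [-0.015 -0.     0.   ] travel [ 0.   6.5 54. ] t 12.6
```

Call:
{"name": "play_rows", "arguments": {
  "rotation": [
    [0, 0, 0],
    [0, 0, 0],
    [0, 0, 0],
    [0, 0, 0],
    [0, 0, 0],
    [0, 0, 0],
    [0, 0, 0],
    [0, 0, 0]
  ],
  "travel": [
    [0, 0, 0],
    [0, 1, 0],
    [0, 1, 15],
    [0, 1, 35],
    [0, 1, 50],
    [0, 1, 56],
    [0, 1, 56],
    [0, 1, 56]
  ],
  "claw": [-1, -1, -1, -1, -1, -1, -1, -1]
}}

```text
t: 13.4
tool_pos: [0.6265, 0.0188, 0.0936]
tool_rot: [[0.0, 1.0, -0.002], [1.0, -0.0, 0.0], [0.0, -0.002, -1.0]]
wrist_force: [0.9, -0.2, -0.6]
gripper_width: 0.04
grasp_force: 60.9
```

```bash
python3 - <<'E'
from h import *
d=snap('wrist'); s=manip.sense(); print(s['tool_pos'],s['wrist_force'])
for a,b in((.013,.03),(.03,.06),(.06,.09)): fit(d,.626,.017,.021,a,b,.026)
go([.6255,.019,.0855])
E
```

```text
[0.62657671 0.01881698 0.09370738] [-0.59773011  0.90314368  0.43468498]
0.013 0.03 335 [0.6269 0.0172] 0.0013 z 0.013 0.03
0.03 0.06 831 [0.6273 0.0171] 0.0006 z 0.0301 0.06
0.06 0.09 2435 [0.6276 0.0191] 0.0014 z 0.06 0.09
rot [-0.001 -0.    -0.   ] travel [ 0.2 -1.1  8.2] t 13.45
```

Good alignment; lower the last 8 mm, release, rise.

Call:
{"name": "play_rows", "arguments": {
  "rotation": [
    [0, 0, 0],
    [0, 0, 0],
    [0, 0, 0],
    [0, 0, 0],
    [0, 0, 0],
    [0, 0, 0],
    [0, 0, 0],
    [0, 0, 0]
  ],
  "travel": [
    [0, -0.5, 4],
    [0, -0.5, 7],
    [0, -0.5, 8],
    [0, -0.5, 8],
    [0, -0.5, 8],
    [0, -0.5, 8],
    [0, -0.5, 8],
    [0, -0.5, 8]
  ],
  "claw": [-1, -1, -1, -1, -0.7, 0, 0.6, 1]
}}

```text
t: 14.25
tool_pos: [0.6249, 0.0189, 0.084]
tool_rot: [[-0.0, 1.0, -0.004], [1.0, 0.0, 0.0], [0.0, -0.004, -1.0]]
wrist_force: [0.0, 0.1, 0.1]
gripper_width: 0.0702
grasp_force: 0.0
```

Call:
{"name": "play_rows", "arguments": {
  "rotation": [
    [0, 0, 0],
    [0, 0, 0],
    [0, 0, 0],
    [0, 0, 0],
    [0, 0, 0],
    [0, 0, 0],
    [0, 0, 0],
    [0, 0, 0]
  ],
  "travel": [
    [0, 0, 0],
    [0, 0, -10],
    [0, 0, -35],
    [0, 0, -70],
    [0, 0, -105],
    [0, 0, -140],
    [0, 0, -150],
    [0, 0, -150]
  ],
  "claw": [1, 1, 1, 1, 1, 1, 1, 1]
}}

```text
t: 15.05
tool_pos: [0.6269, 0.0188, 0.2369]
tool_rot: [[-0.0, 1.0, 0.001], [1.0, 0.0, -0.0], [-0.0, 0.001, -1.0]]
wrist_force: [0.3, -0.4, -1.0]
gripper_width: 0.0854
grasp_force: 0.0
```

```bash
python3 - <<'E'
from h import *
d=snap('wrist')
for a,b in((.02,.05),(.05,.09)): fit(d,.626,.017,.021,a,b,.03)
go([.43,.0125,.21]); print(manip.sense()['tool_pos'])
E
```

```text
0.02 0.05 351 [0.626  0.0191] 0.0014 z 0.02 0.05
0.05 0.09 658 [0.6259 0.0192] 0.0014 z 0.0501 0.09
rot [-0.003 -0.     0.   ] travel [  -6.3 -195.5   25.2] t 15.1
[0.62557906 0.01884472 0.23470149]
```

Call:
{"name": "play_rows", "arguments": {
  "rotation": [
    [0, 0, 0],
    [0, 0, 0],
    [0, 0, 0],
    [0, 0, 0],
    [0, 0, 0],
    [0, 0, 0],
    [0, 0, 0],
    [0, 0, 0]
  ],
  "travel": [
    [-1, -40, 0],
    [-2, -80, 0],
    [-3, -120, 0],
    [-5, -160, 0],
    [-6, -196, 10],
    [-6, -196, 25],
    [-6, -196, 25],
    [-6, -196, 25]
  ],
  "claw": [1, 1, 1, 1, 1, 1, 1, 1]
}}

```text
t: 15.9
tool_pos: [0.429, 0.0129, 0.209]
tool_rot: [[0.0, 1.0, -0.006], [1.0, -0.0, 0.0], [0.0, -0.006, -1.0]]
wrist_force: [0.5, 0.1, -0.0]
gripper_width: 0.0855
grasp_force: 0.0
```

```bash
python3 - <<'E'
from h import *
d=snap('wrist'); cv2.imwrite('pics/w6.png',d['frame'])
for a,b,r in((.01,.042,.031),(.05,.068,.026),(.071,.08,.0248)): fit(d,.43,.013,r,a,b,.04)
go([.43,.0125,.047]); print(manip.sense()['tool_pos'])
E
```

```text
0.01 0.042 700 [0.4276 0.0183] 0.0043 z 0.01 0.042
0.05 0.068 458 [0.4298 0.0137] 0.0014 z 0.05 0.0679
0.071 0.08 574 [0.4299 0.0119] 0.0008 z 0.071 0.0773
rot [-0.005 -0.    -0.   ] travel [ -0.3   0.9 162.5] t 15.95
[0.42993772 0.01279891 0.20953687]
```

View pics/w6.png

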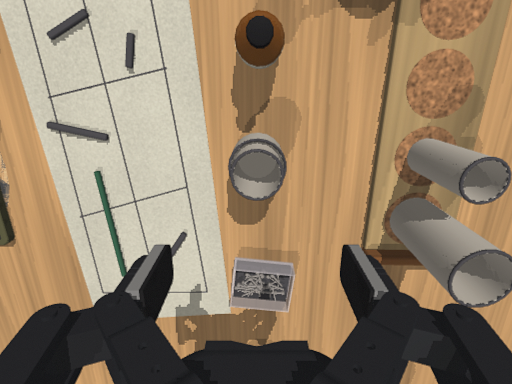

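Medium pot at ~(257,168) is in place for the same grasp.

Call:
{"name": "play_rows", "arguments": {
  "rotation": [
    [-0.005, 0, 0],
    [-0.005, 0, 0],
    [-0.005, 0, 0],
    [-0.005, 0, 0],
    [-0.005, 0, 0],
    [-0.005, 0, 0],
    [-0.005, 0, 0],
    [-0.005, 0, 0]
  ],
  "travel": [
    [0, 0.9, 30],
    [0, 0.9, 60],
    [0, 0.9, 90],
    [0, 0.9, 115],
    [0, 0.9, 140],
    [0, 0.9, 155],
    [0, 0.9, 161],
    [0, 0.9, 161]
  ],
  "claw": [1, 1, 1, 1, 1, 1, 1, 1]
}}

```text
t: 16.75
tool_pos: [0.4302, 0.0129, 0.0483]
tool_rot: [[-0.0, 1.0, -0.0], [1.0, 0.0, 0.0], [0.0, -0.0, -1.0]]
wrist_force: [0.3, -0.8, 0.1]
gripper_width: 0.0856
grasp_force: 0.0
```

Call:
{"name": "play_rows", "arguments": {
  "rotation": [
    [0, 0, 0],
    [0, 0, 0],
    [0, 0, 0],
    [0, 0, 0],
    [0, 0, 0],
    [0, 0, 0],
    [0, 0, 0],
    [0, 0, 0]
  ],
  "travel": [
    [0, 0, 0],
    [0, 0, 0],
    [0, 0, 0],
    [0, 0, 0],
    [0, 0, 0],
    [0, 0, 0],
    [0, 0, 0],
    [0, 0, 0]
  ],
  "claw": [0.5, 0.3, 0.1, -0.1, -0.3, -0.8, -1, -1]
}}

```text
t: 17.55
tool_pos: [0.4305, 0.0128, 0.0503]
tool_rot: [[0.0, 1.0, 0.004], [1.0, -0.0, -0.0], [-0.0, 0.004, -1.0]]
wrist_force: [-1.1, -0.1, 6.0]
gripper_width: 0.0508
grasp_force: 61.1
```

Call:
{"name": "play_rows", "arguments": {
  "rotation": [
    [0, 0, 0],
    [0, 0, 0],
    [0, 0, 0],
    [0, 0, 0],
    [0, 0, 0],
    [0, 0, 0],
    [0, 0, 0],
    [0, 0, 0]
  ],
  "travel": [
    [0, 0, -8],
    [0, 0, -20],
    [0, 0, -40],
    [0, 0, -60],
    [0, 0, -80],
    [0, 0, -100],
    [0, 0, -120],
    [0, 0, -120]
  ],
  "claw": [-1, -1, -1, -1, -1, -1, -1, -1]
}}

```text
t: 18.35
tool_pos: [0.4317, 0.0127, 0.1721]
tool_rot: [[-0.0, 1.0, 0.008], [1.0, 0.0, -0.0], [-0.0, 0.008, -1.0]]
wrist_force: [0.7, -0.4, -0.6]
gripper_width: 0.0508
grasp_force: 62.5
```

```bash
python3 - <<'E'
from h import *
d=snap('wrist'); s=snap('side'); cv2.imwrite('pics/w7.png',cv2.resize(np.hstack([d['frame'],s['frame']]),(800,300),interpolation=cv2.INTER_AREA))
for a,b in((.115,.14),(.14,.17)): fit(d,.43,.0125,.026,a,b,.031)
go([.627,.097,.165]); print(manip.sense()['tool_pos'],manip.sense()['gripper_width'])
E
```

```text
0.115 0.14 1403 [0.4321 0.0144] 0.0025 z 0.1243 0.14
0.14 0.17 3408 [0.4324 0.0135] 0.0014 z 0.14 0.17
rot [ 0.003 -0.    -0.   ] travel [ 84.2 197.3   5. ] t 18.45
[0.42963956 0.01283042 0.16951135] 0.05060437148421237
```

View pics/w7.png

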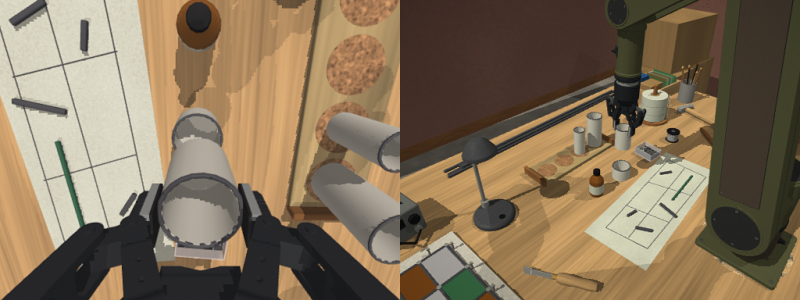

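Call:
{"name": "play_rows", "arguments": {
  "rotation": [
    [0, 0, 0],
    [0, 0, 0],
    [0, 0, 0],
    [0, 0, 0],
    [0, 0, 0],
    [0, 0, 0],
    [0, 0, 0],
    [0, 0, 0]
  ],
  "travel": [
    [17, 40, 0],
    [34, 80, 0],
    [50, 118, 0],
    [67, 157, 0],
    [80, 187, 0],
    [84, 197, 10],
    [84, 197, 40],
    [84, 197, 60]
  ],
  "claw": [-1, -1, -1, -1, -1, -1, -1, -1]
}}

```text
t: 19.25
tool_pos: [0.6243, 0.0966, 0.1057]
tool_rot: [[-0.0, 1.0, -0.004], [1.0, 0.0, -0.001], [-0.001, -0.004, -1.0]]
wrist_force: [-0.1, -0.6, -1.7]
gripper_width: 0.0508
grasp_force: 62.6
```

Call:
{"name": "play_rows", "arguments": {
  "rotation": [
    [0, 0, 0],
    [0, 0, 0],
    [0, 0, 0],
    [0, 0, 0],
    [0, 0, 0],
    [0, 0, 0],
    [0, 0, 0],
    [0, 0, 0]
  ],
  "travel": [
    [0, 0, 0],
    [0, 0, 10],
    [0, 0, 25],
    [0, 0, 35],
    [0, 0, 40],
    [0, 0, 40],
    [0, 0, 40],
    [0, 0, 40]
  ],
  "claw": [-1, -1, -1, -1, -1, -1, -1, -1]
}}

```text
t: 20.05
tool_pos: [0.6273, 0.0969, 0.07]
tool_rot: [[-0.0, 1.0, 0.003], [1.0, 0.0, 0.0], [0.0, 0.003, -1.0]]
wrist_force: [0.0, -0.6, -0.9]
gripper_width: 0.0509
grasp_force: 62.6
```

```bash
python3 - <<'E'
from h import *
d=snap('wrist'); s=manip.sense(); print(s['tool_pos'],s['wrist_force'])
for a,b in((.015,.04),(.04,.07)): fit(d,.627,.097,.026,a,b,.031)
go([.627,.097,.0595])
E
```

```text
[0.62726315 0.09690486 0.06996971] [ 0.77183492  0.67627816 -1.49730441]
0.015 0.04 1577 [0.6275 0.0985] 0.0024 z 0.0227 0.0399
0.04 0.07 3576 [0.6279 0.0977] 0.0014 z 0.04 0.07
rot [ 0.003 -0.     0.   ] travel [ 0.1 -0.3 10.5] t 20.1
```

Call:
{"name": "play_rows", "arguments": {
  "rotation": [
    [0, 0, 0],
    [0, 0, 0],
    [0, 0, 0],
    [0, 0, 0],
    [0, 0, 0],
    [0, 0, 0],
    [0, 0, 0],
    [0, 0, 0]
  ],
  "travel": [
    [-0.5, 0, 5],
    [-0.5, 0, 9],
    [-0.5, 0, 10.5],
    [-0.5, 0, 10.5],
    [-0.5, 0, 10.5],
    [-0.5, 0, 10.5],
    [-0.5, 0, 10.5],
    [-0.5, 0, 10.5]
  ],
  "claw": [-1, -1, -1, -1, -0.7, 0, 0.6, 1]
}}

```text
t: 20.9
tool_pos: [0.6267, 0.0964, 0.0586]
tool_rot: [[-0.0, 1.0, 0.001], [1.0, 0.0, 0.0], [0.0, 0.001, -1.0]]
wrist_force: [0.1, -0.1, -0.1]
gripper_width: 0.0772
grasp_force: 0.0
```

Call:
{"name": "play_rows", "arguments": {
  "rotation": [
    [0, 0, 0],
    [0, 0, 0],
    [0, 0, 0],
    [0, 0, 0],
    [0, 0, 0],
    [0, 0, 0],
    [0, 0, 0],
    [0, 0, 0]
  ],
  "travel": [
    [0, 0, 0],
    [0, 0, 0],
    [0, 0, -35],
    [0, 0, -70],
    [0, 0, -105],
    [0, 0, -120],
    [0, 0, -120],
    [0, 0, -120]
  ],
  "claw": [1, 1, 1, 1, 1, 1, 1, 1]
}}

```text
t: 21.7
tool_pos: [0.6262, 0.0963, 0.1782]
tool_rot: [[-0.0, 1.0, 0.001], [1.0, 0.0, 0.0], [0.0, 0.001, -1.0]]
wrist_force: [-0.3, 1.0, 0.0]
gripper_width: 0.0854
grasp_force: 0.0
```

```bash
python3 - <<'E'
from h import *
d=snap('wrist')
for a,b in((.02,.05),(.05,.08)): fit(d,.627,.097,.026,a,b,.035)
go([.43,.0125,.18]); print(manip.sense()['tool_pos'])
E
```

```text
0.02 0.05 770 [0.6268 0.0972] 0.0014 z 0.02 0.05
0.05 0.08 1062 [0.6269 0.0973] 0.0014 z 0.05 0.08
rot [-0.001  0.    -0.   ] travel [ -83.8 -195.6   -2.4] t 21.75
[0.6255801  0.09626518 0.17733529]
```

Medium is centred. Now the short pot.

Call:
{"name": "play_rows", "arguments": {
  "rotation": [
    [0, 0, 0],
    [0, 0, 0],
    [0, 0, 0],
    [0, 0, 0],
    [0, 0, 0],
    [0, 0, 0],
    [0, 0, 0],
    [0, 0, 0]
  ],
  "travel": [
    [-17, -40, 0],
    [-34, -80, 0],
    [-50, -118, 0],
    [-67, -157, 0],
    [-80, -186, 0],
    [-84, -196, 0],
    [-84, -196, 0],
    [-84, -196, 0]
  ],
  "claw": [1, 1, 1, 1, 1, 1, 1, 1]
}}

```text
t: 22.55
tool_pos: [0.4319, 0.0125, 0.1782]
tool_rot: [[0.0, 1.0, 0.002], [1.0, -0.0, 0.0], [0.0, 0.002, -1.0]]
wrist_force: [0.4, 0.4, 0.5]
gripper_width: 0.0854
grasp_force: 0.0
```

```bash
python3 - <<'E'
from h import *
d=snap('wrist')
for a,b,r in((.01,.04,.031),(.042,.05,.0298)): fit(d,.43,.013,r,a,b,.045)
go([.43,.0125,.019]); print(manip.sense()['tool_pos'])
E
```

```text
0.01 0.04 873 [0.4302 0.0137] 0.0013 z 0.01 0.0399
0.042 0.05 690 [0.43   0.0118] 0.0008 z 0.0421 0.0491
rot [ 0.002 -0.     0.   ] travel [-1.000e-01 -2.800e+00  1.594e+02] t 22.6
[0.43241762 0.01257283 0.17839094]
```

Call:
{"name": "play_rows", "arguments": {
  "rotation": [
    [0, 0, 0],
    [0, 0, 0],
    [0, 0, 0],
    [0, 0, 0],
    [0, 0, 0],
    [0, 0, 0],
    [0, 0, 0],
    [0, 0, 0]
  ],
  "travel": [
    [0, -1.5, 30],
    [0, -1.5, 60],
    [0, -1.5, 90],
    [0, -1.5, 115],
    [0, -1.5, 138],
    [0, -1.5, 152],
    [0, -1.5, 157],
    [0, -1.5, 157]
  ],
  "claw": [1, 1, 1, 1, 1, 1, 1, 1]
}}

```text
t: 23.4
tool_pos: [0.4301, 0.0127, 0.0206]
tool_rot: [[-0.001, 1.0, -0.0], [1.0, 0.001, 0.0], [0.0, -0.0, -1.0]]
wrist_force: [0.2, -0.1, -0.3]
gripper_width: 0.0858
grasp_force: 0.0
```

Call:
{"name": "play_rows", "arguments": {
  "rotation": [
    [0, 0, 0],
    [0, 0, 0],
    [0, 0, 0],
    [0, 0, 0],
    [0, 0, 0],
    [0, 0, 0],
    [0, 0, 0],
    [0, 0, 0]
  ],
  "travel": [
    [0, 0, 0],
    [0, 0, 0],
    [0, 0, 0],
    [0, 0, 0],
    [0, 0, 0],
    [0, 0, 0],
    [0, 0, 0],
    [0, 0, 0]
  ],
  "claw": [0.6, 0.4, 0.2, 0, -0.2, -0.8, -1, -1]
}}

```text
t: 24.2
tool_pos: [0.4302, 0.0124, 0.0228]
tool_rot: [[0.0, 1.0, 0.004], [1.0, -0.0, 0.0], [0.0, 0.004, -1.0]]
wrist_force: [-0.5, 0.7, 5.2]
gripper_width: 0.0607
grasp_force: 63.5
```

Call:
{"name": "play_rows", "arguments": {
  "rotation": [
    [0, 0, 0],
    [0, 0, 0],
    [0, 0, 0],
    [0, 0, 0],
    [0, 0, 0],
    [0, 0, 0],
    [0, 0, 0],
    [0, 0, 0]
  ],
  "travel": [
    [0, 0, -10],
    [0, 0, -35],
    [0, 0, -65],
    [0, 0, -95],
    [0, 0, -125],
    [0, 0, -135],
    [0, 0, -135],
    [0, 0, -135]
  ],
  "claw": [-1, -1, -1, -1, -1, -1, -1, -1]
}}

```text
t: 25.0
tool_pos: [0.4284, 0.0124, 0.1561]
tool_rot: [[0.0, 1.0, 0.0], [1.0, -0.0, 0.0], [0.0, 0.0, -1.0]]
wrist_force: [-0.3, -0.2, -1.6]
gripper_width: 0.0606
grasp_force: 65.3
```

```bash
python3 - <<'E'
from h import *
d=snap('wrist'); cv2.imwrite('pics/w8.png',d['frame'])
for a,b in((.13,.15),(.15,.18)): fit(d,.43,.0125,.031,a,b,.036)
go([.628,.176,.155]); print(manip.sense()['tool_pos'],manip.sense()['gripper_width'])
E
```

```text
0.13 0.15 5718 [0.4295 0.019 ] 0.008 z 0.1332 0.15
0.15 0.18 8558 [0.4297 0.0135] 0.0015 z 0.15 0.18
rot [-0.001 -0.     0.   ] travel [163.6 200.1   0.3] t 25.05
[0.42793682 0.01240746 0.15547558] 0.06074239445537271
```

View pics/w8.png

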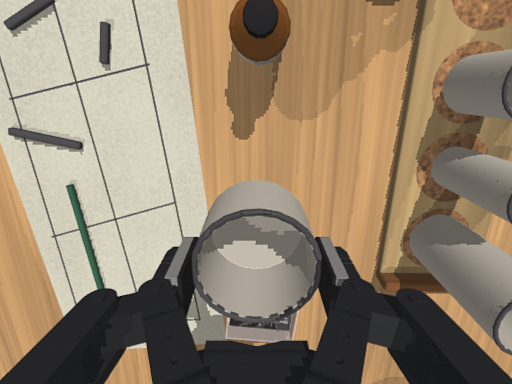

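Short pot held, centred at ~(257,260); medium, tall and tallest stand on their discs at right.

Call:
{"name": "play_rows", "arguments": {
  "rotation": [
    [0, 0, 0],
    [0, 0, 0],
    [0, 0, 0],
    [0, 0, 0],
    [0, 0, 0],
    [0, 0, 0],
    [0, 0, 0],
    [0, 0, 0]
  ],
  "travel": [
    [27, 33, 0],
    [54, 66, 0],
    [82, 100, 0],
    [109, 133, 0],
    [136, 166, 0],
    [155, 190, 0],
    [163, 199, 10],
    [163, 199, 40]
  ],
  "claw": [-1, -1, -1, -1, -1, -1, -1, -1]
}}

```text
t: 25.85
tool_pos: [0.631, 0.1769, 0.1165]
tool_rot: [[-0.001, 1.0, 0.005], [1.0, 0.001, 0.001], [0.001, 0.005, -1.0]]
wrist_force: [-0.0, -0.4, -1.0]
gripper_width: 0.0606
grasp_force: 65.3
```

Call:
{"name": "play_rows", "arguments": {
  "rotation": [
    [0, 0, 0],
    [0, 0, 0],
    [0, 0, 0],
    [0, 0, 0],
    [0, 0, 0],
    [0, 0, 0],
    [0, 0, 0],
    [0, 0, 0]
  ],
  "travel": [
    [0, 0, 0],
    [0, 0, 20],
    [0, 0, 40],
    [0, 0, 55],
    [0, 0, 65],
    [0, 0, 68],
    [0, 0, 68],
    [0, 0, 68]
  ],
  "claw": [-1, -1, -1, -1, -1, -1, -1, -1]
}}

```text
t: 26.65
tool_pos: [0.6287, 0.1753, 0.0495]
tool_rot: [[0.0, 1.0, 0.002], [1.0, -0.0, 0.0], [0.0, 0.002, -1.0]]
wrist_force: [-0.1, 0.8, -0.5]
gripper_width: 0.0604
grasp_force: 65.4
```

```bash
python3 - <<'E'
from h import *
d=snap('wrist'); s=manip.sense(); print(s['tool_pos'],s['wrist_force'])
for a,b in((.03,.05),(.05,.075)): fit(d,.628,.176,.031,a,b,.036)
go([.628,.176,.0345])
E
```

```text
[0.62888033 0.17540752 0.04971537] [-0.18793359  0.37603008 -0.98624451]
0.03 0.05 4093 [0.6299 0.177 ] 0.0036 z 0.03 0.05
0.05 0.075 7874 [0.6297 0.1762] 0.0016 z 0.05 0.075
rot [ 0.003 -0.    -0.   ] travel [ 0.6 -0.9 15.2] t 26.7
```

Call:
{"name": "play_rows", "arguments": {
  "rotation": [
    [0, 0, 0],
    [0, 0, 0],
    [0, 0, 0],
    [0, 0, 0],
    [0, 0, 0],
    [0, 0, 0],
    [0, 0, 0],
    [0, 0, 0]
  ],
  "travel": [
    [0, -1.5, 6],
    [0, -1.5, 11],
    [0, -1.5, 14],
    [0, -1.5, 15],
    [0, -1.5, 15],
    [0, -1.5, 15],
    [0, -1.5, 15],
    [0, -1.5, 15]
  ],
  "claw": [-1, -1, -1, -1, -1, -0.6, 0.2, 1]
}}

```text
t: 27.5
tool_pos: [0.6268, 0.1755, 0.0342]
tool_rot: [[-0.0, 1.0, 0.002], [1.0, 0.0, 0.0], [0.0, 0.002, -1.0]]
wrist_force: [-0.3, 0.3, -1.3]
gripper_width: 0.0735
grasp_force: 0.0
```

Call:
{"name": "play_rows", "arguments": {
  "rotation": [
    [0, 0, 0],
    [0, 0, 0],
    [0, 0, 0],
    [0, 0, 0],
    [0, 0, 0],
    [0, 0, 0],
    [0, 0, 0],
    [0, 0, 0]
  ],
  "travel": [
    [0, 0, 0],
    [0, 0, 0],
    [0, 0, 0],
    [0, 0, -35],
    [0, 0, -70],
    [0, 0, -110],
    [0, 0, -150],
    [0, 0, -190]
  ],
  "claw": [1, 1, 1, 1, 1, 1, 1, 1]
}}

```text
t: 28.3
tool_pos: [0.6263, 0.1753, 0.225]
tool_rot: [[0.0, 1.0, 0.001], [1.0, -0.0, 0.0], [0.0, 0.001, -1.0]]
wrist_force: [0.8, 0.4, -0.5]
gripper_width: 0.0856
grasp_force: 0.0
```

Call:
{"name": "play_rows", "arguments": {
  "rotation": [
    [0, 0, 0],
    [0, 0, 0],
    [0, 0, 0],
    [0, 0, 0],
    [0, 0, 0],
    [0, 0, 0],
    [0, 0, 0],
    [0, 0, 0]
  ],
  "travel": [
    [0, -30, 0],
    [0, -70, 0],
    [-20, -100, 0],
    [-50, -130, 0],
    [-80, -130, 0],
    [-80, -130, 0],
    [-80, -130, 0],
    [-80, -130, 0]
  ],
  "claw": [1, 1, 1, 1, 1, 1, 1, 1]
}}

```text
t: 29.1
tool_pos: [0.4971, 0.0959, 0.2236]
tool_rot: [[0.0, 1.0, 0.002], [1.0, -0.0, 0.001], [0.001, 0.002, -1.0]]
wrist_force: [0.1, 0.0, 0.6]
gripper_width: 0.0859
grasp_force: 0.0
```

```bash
python3 - <<'E'
from h import *
d=snap('wrist'); s=snap('side'); cv2.imwrite('pics/w9.png',cv2.resize(np.hstack([d['frame'],s['frame']]),(800,300),interpolation=cv2.INTER_AREA))
for x,y,r,h in((.628,.176,.031,.05),(.627,.097,.026,.08),(.626,.017,.021,.1),(.625,-.063,.029,.13)):
    fit(d,x,y,r,.02,h,.037); fit(s,x,y,r,.02,h,.037)
fit(s,.431,.138,.023,.01,.06,.04)
x=manip.sense(); print(x['t'],x['tool_pos'])
E
```

```text
0.02 0.05 1273 [0.6254 0.1737] 0.0014 z 0.02 0.05
0.02 0.05 364 [0.6257 0.1788] 0.0015 z 0.0202 0.05
0.02 0.08 2158 [0.625  0.0955] 0.0015 z 0.02 0.08
0.02 0.08 439 [0.6253 0.0988] 0.0014 z 0.0202 0.08
0.02 0.1 1840 [0.6253 0.017 ] 0.0011 z 0.02 0.1
0.02 0.1 373 [0.6245 0.0209] 0.0012 z 0.02 0.1
0.02 0.13 798 [ 0.6258 -0.064 ] 0.0003 z 0.02 0.1288
0.02 0.13 656 [ 0.6241 -0.06  ] 0.0014 z 0.02 0.1299
0.01 0.06 311 [0.431  0.1388] 0.001 z 0.01 0.06
29.2 [0.49704979 0.09611029 0.22341808]
```

View pics/w9.png

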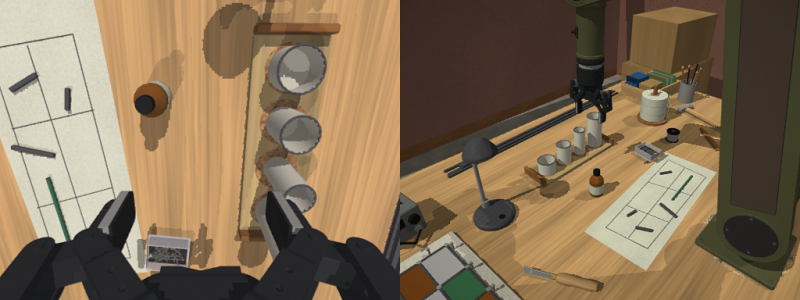

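All four pots stand upright on their discs, rising away from the lamp. The bottle is unmoved and the arm is clear.

```bash
python3 -c "from station import manip; print(manip.hand_in())"
```

```text
the job is handed in; nothing more can be done
None
```

The job is handed in: all four pots stand upright within about 3 mm of their disc centres, shortest next to the lamp to tallest farthest from it, and the flux bottle hasn't moved; it took about 29 s of robot time, and no verdict was returned.

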